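Make up two laser-marking job trays

ROBOT

A 6-joint arm with a two-finger parallel gripper is mounted at the origin on the work surface. World frame = base frame: x ahead of the robot, y to its left, z up, the work surface at z = 0. Lengths are in mm, angles in rad, forces in N, time in s.
With the tool pointing down it reaches from about 350 to 875 mm from the base axis. Payload 4.2 kg.
Tool frame: the origin (TCP) lies between the finger pads; the fingertips stand 25 mm ahead of it and the grasp point (between the pads) lies 6 mm ahead of it; z points along the fingers, y is the line along which they close (so a half turn about z gives the same grasp; the last joint's range is limited). The gripper opens to 85 mm and grips with 20 to 120 N. Pads are 22 mm wide; open, the fingers measure 114 mm over their backs; the gripper's body (76 mm by 85 mm) begins 54 mm behind the grasp point. The pads swing forward as they close: fully open they stand 13 mm farther back than shut.
Start: joints at [-1.022, 0.385, 0.008, 0, -1.194, -0.259], TCP at [178.616, -598.912, 256.312] pointing down, gripper open.
Joint ranges: [-3.14, 3.14], [-1.21, 2.06], [-1.07, 1.41], [-3.16, 2.05], [-2.99, -0.16], [-3.1, 3.1]. Speed limits (rad/s): [2.79, 2.79, 3.14, 3.14, 3.14, 3.14].

INTERFACE

Orientations are given as a unit quaternion [x, y, z, w].
In Python, from bench import arm gives the robot as it stands.
- The arm moves only by the shell command python3 -m pendant 'ROWS'. ROWS is JSON, a list of rows, each a list of 7 numbers: the shift along the tool's x, y, z in m, then the turn, a rotation vector about the tool's x, y, z in degrees, then the finger opening in m, from 0 to 0.0854. In form: [[x, y, z, wx, wy, wz, fingers], ...]. A call has 1 to 12 rows; each row shifts and turns the commanded pose from where the row before left it, along the tool's axes as they then stand; what a row does not reach is not made up. A row lasts 1/10 s, in which the tool goes at most 50 mm and 8.59 degrees, less where a joint would pass 70% of its speed; a pose out of reach is approached as far as the arm can. A call is refused whole if a number of a shift passes 0.05 or a number of a turn 8.59, either way. A call with a gripper value outside its range is refused whole. The fingers move at their own pace and stop on an object; the grip force is fixed at half the most. Time passes only in rows, so rows that do not move let the fingers close. It gives the time, the measured TCP pose, the force, the opening and the grip force at its end, in the units of the state.
- arm.read_state(): the state, without advancing time (a new reading comes with each control period).
- arm.get_image(name): name is "scene" or "top" or "wrist"; returns a dict with "image" (384x512x3 uint8, red, green, blue), "fx", "fy", "cx", "cy" (pixels), "xyz" and "rotation" of the camera in the world. Camera axes: x right, y down, z forward; pixel columns grow to the right and rows downward; lengths in mm; the calibration is good to about 2 mm. A picture is of the moment at which its call begins. There is no depth.
- arm.job_done(): hands the job in; it is judged then, once.
The state is a dict: "clock": time; "joints": joint angles; "joint_vel": joint speeds; "joint_efforts": joint torques, N m; "position": TCP position; "ee_rot": TCP orientation; "contact_force": force on the tool from outside, world axes, zero at the start; "wrist_torque": the same for the moment, N m; "gripper_width": finger opening in mm; "grasp_force": force on a finger pad.
Only numpy, scipy, OpenCV 4.12 (cv2) and the standard library are available. Lean on these libraries where they do the work, as an engineer would, in place of code of your own. Each camera call takes 0.05 s, during which the arm holds its last target. There are 200 camera calls.

TASK

Make up the trays for the next two marking jobs from the stock on the bench mat: for the plate job, the brass plate goes in the large compartment of the two-compartment tray and the short focus gauge in its small one; for the shaft job, the V-block goes in the large compartment of the three-compartment tray, and the stepped shaft and the tall focus gauge in its two small ones, one in each, whichever way round. Set every piece down without dropping it or tipping it over, so that it rests upright and flat on the compartment floor, the right way up as it is now, and let go of it. Leave the corner stop, the pen cup and the mouse where they are.

Things in the scene. Friction and masses are not known exactly. Their poses are not given: they have to be found in the camera images.
- brass_plate: Flat rectangular brass plate with eight small drilled holes, 70 (x) by 40 (y) by 16 high, about 0.37 kg, lying flat. Origin: centre of the underside; x along its length. Its 40 mm width is the plain grip. At the start it lies, like the whole stock, on the bench mat: a fixed flat blue-grey rubber mat, 3 mm thick.
- v_block: Dark steel V-block, 60 (x) by 45 (y) by 38 high, about 0.55 kg, a 90 degree V groove, 31 wide and 15.5 deep, along x in its top. Origin: centre of the underside. Grip it across its 45 mm width (y). At the start it stands upright on the bench mat.
- shaft: Stepped round steel shaft standing on end, 74 high: foot flange 34 diameter up to height 8, body 26 diameter up to 52, journal 18 diameter up to the top; about 0.24 kg. Origin: centre of the underside; z along its axis. At the start it stands upright on the bench mat.
- gauge_tall: Tall focus gauge: square aluminium pillar 20 by 20, with fine dark graduation lines, on a square foot 34 by 34 by 6; 95 high in all, about 0.12 kg. Origin: centre of the underside; x and y square to its faces. At the start it stands upright on the bench mat.
- gauge_short: Short focus gauge: the same 20 by 20 aluminium pillar with graduation lines but only 55 high in all, on a square foot 28 by 28 by 6, about 0.07 kg. Origin: centre of the underside; x and y square to its faces. At the start it stands upright on the bench mat.
- tray_two: Fixed open tray, black walls, grey floor, outside 118 (x) by 172 (y) by 15 high; walls and dividers 4 thick, 15 high; floor 3 thick. Origin: centre of the underside, on the bench. Large compartment on the +y side, 110 (x) by 95 (y), centre x 0, y +34.5; one small one on the -y side, 110 (x) by 65 (y), centre x 0, y -49.5. Two compartments in all.
- tray_three: Fixed open tray, black walls, grey floor, outside 118 (x) by 172 (y) by 15 high; walls and dividers 4 thick, 15 high; floor 3 thick. Origin: centre of the underside, on the bench. Large compartment on the +y side, 110 (x) by 95 (y), centre x 0, y +34.5; two small ones on the -y side, each 53 (x) by 65 (y), centres x +28.5 and x -28.5, y -49.5. Three compartments in all.
- corner_stop: Aluminium corner stop (loose) lying among the stock on the bench mat: an L of two 60 mm legs, 16 wide and 22 high (27 over the two black screw heads). Origin: underside, centre of the 60 by 60 square that the L spans. Not needed today.
- pen_cup: Bystander: round steel pen cup, 80 diameter, 95 high, pens reaching up to about 155. Origin: centre of the underside. It stands on the bench beyond the trays.
- mouse: Bystander: black computer mouse, 100 (x) by 58 (y) by 34 high, on the bench beyond the stock. Origin: centre of the underside.

How it is judged:
By the outcome, as a careful person would: the job done as asked, in the order asked, and still so for the second after the job is handed in, with the robot touching nothing.
It also fails if it takes over 144 s, if anything falls off the work surface, if the arm or the gripper's body presses on something with over 40 N, if the wrist force passes 120 N, or if a joint passes its speed limit or range.

## Working session

There is one attempt and no reset: what is moved stays moved. The work goes in short steps, Python scripts to look and compute and a shell command to move; the robot and the scene stay as the last step left them, time stands still between calls to the robot, and variables do not carry over. Pictures are saved under pics/ and viewed, at most 17 in all, crops included, and the job is handed in when it is done.

```bash
ls; mkdir -p pics; python3 - <<'E'
from bench import arm
import cv2,json
s=arm.read_state();print(s)
for n in("scene","top"):
    d=arm.get_image(n);cv2.imwrite(f"pics/{n}0.png",d["image"][:,:,::-1]);print(n,d["fx"],d["fy"],d["cx"],d["cy"],d["xyz"],d["rotation"])
E
```

```text
pics
{'clock': 0.0, 'joints': array([-1.02237460e+00,  3.85541885e-01,  6.61909868e-03, -5.25798302e-04,
       -1.19401565e+00, -2.58609255e-01]), 'joint_vel': array([ 4.33290707e-05, -2.46038990e-03, -8.91630740e-04, -3.90499749e-04,
        5.54087177e-04,  4.19858143e-04]), 'joint_efforts': array([ 3.20261579e-04, -3.92293167e+01,  1.88405460e+01,  4.18624565e+00,
       -4.50421343e-03, -7.05626150e-06]), 'position': array([ 178.48276258, -598.40794409,  255.2237836 ]), 'ee_rot': array([-1.44303586e-01,  9.89532854e-01,  1.08098163e-03, -1.95825028e-04]), 'contact_force': array([ 0.32520121, -0.24438951,  0.11829817]), 'wrist_torque': array([-0.04502261,  0.01110353, -0.00177047]), 'grasp_force': 0.0, 'gripper_width': 85.61938116856096}
scene 357.3258164591367 357.3258164591367 256.89558618978583 194.2102697149544 [1047.48576366 -298.9831049   704.56891178] [ 0.8164885   0.46782444 -0.16208749 -0.29700921]
top 362.3144326098801 362.3144326098801 260.4949977749335 190.93681300574866 [ 470.85269138    5.59625666 1011.38268659] [-0.70098183  0.70922333 -0.05359575  0.05248076]
```

View pics/scene0.png

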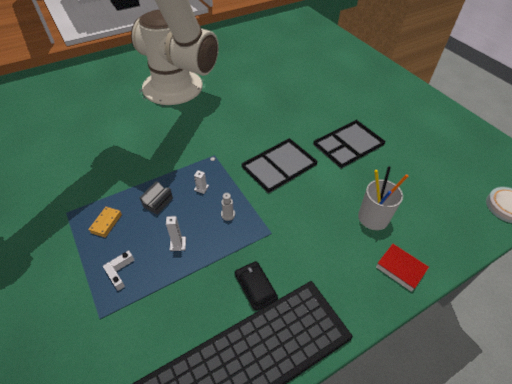

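View pics/top0.png

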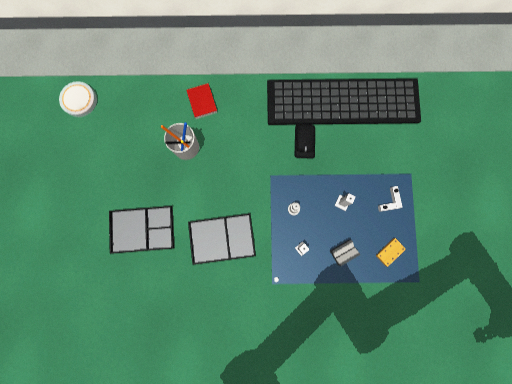

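The scene view shows the plate (105,222), V-block (156,197), short gauge (201,181), shaft (228,207), tall gauge (174,235), corner stop (117,270) and trays two (280,164) and three (349,143). In the top view the plate is at (391,252), V-block (344,252), short gauge (302,248), shaft (294,209), tall gauge (345,201), tray two (222,239) and tray three (142,229).

```bash
cat > h.py <<'E'
import numpy as np,cv2
from scipy.spatial.transform import Rotation as R
from bench import arm
def shot(n,f=None):
    d=arm.get_image(n)
    if f: cv2.imwrite(f"pics/{f}.png",d["image"][:,:,::-1])
    return d
def rays(d,uv):
    uv=np.atleast_2d(np.array(uv,float))
    v=np.c_[(uv[:,0]-d["cx"])/d["fx"],(uv[:,1]-d["cy"])/d["fy"],np.ones(len(uv))]
    return v@R.from_quat(d["rotation"]).as_matrix().T
def plane(d,uv,z):
    v=rays(d,uv);c=np.array(d["xyz"]);return c+v*((z-c[2])/v[:,2])[:,None]
def tri(obs):
    A=np.zeros((3,3));b=np.zeros(3)
    for d,uv in obs:
        v=rays(d,uv)[0];v/=np.linalg.norm(v);P=np.eye(3)-np.outer(v,v);A+=P;b+=P@np.array(d["xyz"])
    p=np.linalg.solve(A,b);res=[np.linalg.norm(np.cross(p-np.array(d["xyz"]),rays(d,uv)[0]/np.linalg.norm(rays(d,uv)[0]))) for d,uv in obs]
    return p,max(res)
def blobs(mask,amin=60):
    cs,_=cv2.findContours(mask.astype(np.uint8),cv2.RETR_EXTERNAL,cv2.CHAIN_APPROX_NONE)
    return [c for c in cs if cv2.contourArea(c)>amin]
def tilt(p,w=2): return w
E
sed -i '$d' h.py
python3 - <<'E'
from h import *
t=shot("top");s=shot("scene")
w=shot("wrist","w0");print(w["xyz"],R.from_quat(w["rotation"]).as_matrix().round(3).tolist(),w["fx"])
st=arm.read_state();T=R.from_quat(st["ee_rot"]).as_matrix();print(T.round(3).tolist(), T.T@(w["xyz"]-st["position"]))
for n,z,uv in [("plate",19,(391,252)),("vb",41,(344,252)),("gs",58,(302,248)),("sh",77,(294,209)),("gt",98,(348,198)),("t2",15,(222,239)),("t3",15,(142,229)),("cup",155,(180,140)),("mouse",34,(305,140)),("stop",25,(393,200))]:
    print(n,plane(t,uv,z).round()[0])
# tray walls: black outlines, top view
hsv=cv2.cvtColor(t["image"],cv2.COLOR_RGB2HSV)
for c in blobs(hsv[...,2]<60,300):
    r=cv2.minAreaRect(c);b=cv2.boxPoints(r)
    if 100<r[0][0]<260 and r[0][1]>190: 
        P=plane(t,b,15)[:,:2]; print("tray",P.mean(0).round(1),[np.linalg.norm(P[i]-P[i-1]).round(1) for i in(1,2)],P.round(1).tolist())
E
```

```text
[  97.24326448 -622.45928881  373.10718462] [[-0.285, 0.905, 0.314], [0.958, 0.269, 0.096], [0.002, 0.328, -0.945]] 309.57462535652843
[[-0.958, -0.286, -0.0], [-0.286, 0.958, 0.001], [0.0, 0.001, -1.0]] [  84.71469298    0.58558943 -117.29322847]
plate [ 450. -347.   19.]
vb [ 452. -215.   41.]
gs [ 464. -103.   58.]
sh [564. -83.  77.]
gt [ 588. -219.   98.]
t2 [490. 110.  15.]
t3 [520. 329.  15.]
cup [728. 199. 155.]
mouse [ 761. -123.   34.]
stop [ 591. -360.   25.]
```

View pics/w0.png

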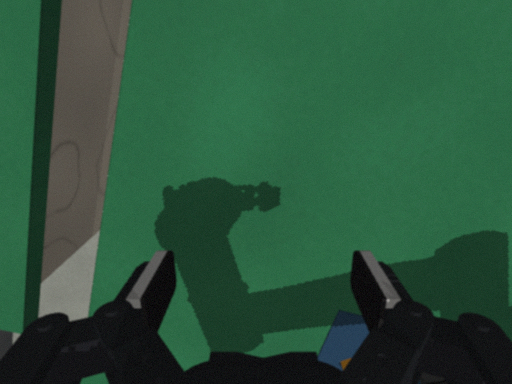

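Wrist view: bare table, its own arm's shadow, and the fingers at the bottom corners. The camera sits on the tool +x side. I'll square the tool up and go over the mat.

```bash
python3 -m pendant '[[0,0,0,0,0,8.3,0.085],[0,0,0,0,0,8.3,0.085],[-0.028,0.044,-0.004,0,0,0,0.085],[-0.028,0.044,-0.004,0,0,0,0.085],[-0.028,0.044,-0.004,0,0,0,0.085],[-0.028,0.044,-0.004,0,0,0,0.085],[-0.028,0.044,-0.004,0,0,0,0.085],[-0.028,0.044,-0.004,0,0,0,0.085],[-0.028,0.044,-0.004,0,0,0,0.085],[-0.028,0.044,-0.004,0,0,0,0.085],[-0.028,0.044,-0.004,0,0,0,0.085],[0,0,0,0,0,0,0.085]]'
python3 -m pendant '[[0,0,0,0,0,0,0.085],[0,0,0,0,0,0,0.085]]'
python3 - <<'E'
from h import *
import pickle
w=shot("wrist","w1");pickle.dump(w,open("w1.pkl","wb"))
E
```

```text
clock: 1.45
position: [422.3, -216.5, 291.5]
ee_rot: [-0.004, 1.0, -0.0, 0.001]
contact_force: [-0.5, -0.8, 0.4]
gripper_width: 84.9
grasp_force: 0.0
clock: 1.65
position: [418.9, -220.8, 290.5]
ee_rot: [0.0, 1.0, 0.0, -0.0]
contact_force: [-0.1, -0.5, -0.4]
gripper_width: 85.2
grasp_force: 0.0
```

View pics/w1.png

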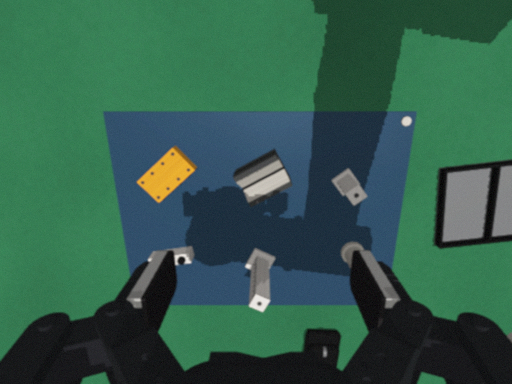

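Wrist view 1 shows the plate (166,174), V-block (262,177), short gauge (348,187), shaft (352,252), tall gauge (260,280) and tray two at the right edge. I'll take two more views toward the trays.

```bash
python3 -m pendant '[[0,0.04,0,0,0,0,0.085],[0,0.04,0,0,0,0,0.085],[0,0.04,0,0,0,0,0.085],[0,0,0,0,0,0,0.085],[0,0,0,0,0,0,0.085],[0,0,0,0,0,0,0.085]]'
cat > snap.py <<'E'
import sys,pickle;from h import *
w=shot("wrist",sys.argv[1]);pickle.dump(w,open(sys.argv[1]+".pkl","wb"))
E
python3 snap.py w2
python3 -m pendant '[[0,0.05,0,0,0,0,0.085],[0,0.05,0,0,0,0,0.085],[0,0.05,0,0,0,0,0.085],[0,0.05,0,0,0,0,0.085],[0,0,0,0,0,0,0.085],[0,0,0,0,0,0,0.085],[0,0,0,0,0,0,0.085]]'
python3 snap.py w3
python3 -m pendant '[[0,0.05,0,0,0,0,0.085],[0,0.05,0,0,0,0,0.085],[0,0.05,0,0,0,0,0.085],[0,0,0,0,0,0,0.085],[0,0,0,0,0,0,0.085],[0,0,0,0,0,0,0.085]]'
python3 snap.py w4
python3 -c "
import cv2,numpy as np
a=[cv2.imread(f'pics/w{i}.png') for i in(2,3,4)]
cv2.imwrite('pics/m.png',np.vstack([np.hstack([cv2.resize(i[:300],None,fx=.78,fy=.78) for i in a[:2]]),np.hstack([cv2.resize(a[2][:300],None,fx=.78,fy=.78)]*2)]))"
```

```text
clock: 2.3
position: [419.2, -101.6, 290.7]
ee_rot: [0.001, 1.0, -0.0, -0.0]
contact_force: [-0.2, 0.2, 0.4]
gripper_width: 84.7
grasp_force: 0.0
clock: 3.05
position: [419.6, 98.3, 290.5]
ee_rot: [0.001, 1.0, -0.0, -0.0]
contact_force: [1.0, -1.0, -0.3]
gripper_width: 85.2
grasp_force: 0.0
clock: 3.7
position: [419.7, 248.0, 290.6]
ee_rot: [0.001, 1.0, -0.0, -0.0]
contact_force: [-0.7, -1.2, -0.2]
gripper_width: 85.0
grasp_force: 0.0
```

View pics/m.png

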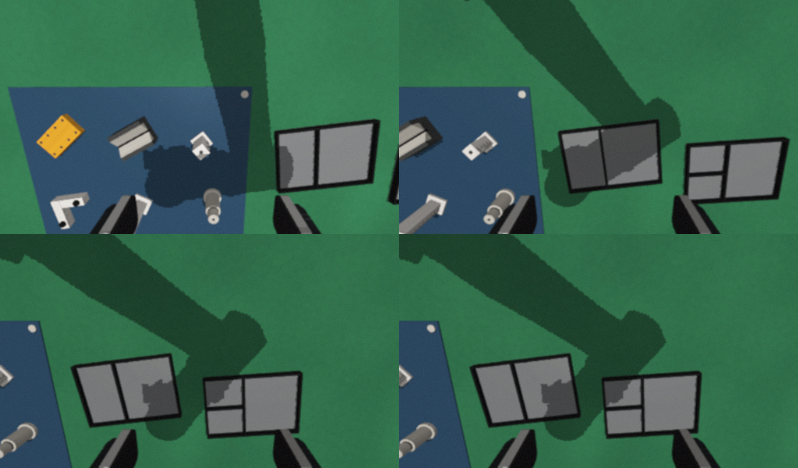

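Montage of views 2–4: tray two (at about w4 (160,200)) and tray three (at about w4 (325,220)) are both fully visible, with their small compartments on the −y side. The plate, V-block and short gauge are clear in w1 and w2. Next come enlarged crops with grids for the objects, and tray measurement.

```bash
cat > m1.py <<'E'
from h import *
import pickle
W={i:pickle.load(open(f"w{i}.pkl","rb")) for i in(1,2,3,4)}
for i in (2,3,4):
    im=W[i]["image"];hsv=cv2.cvtColor(im,cv2.COLOR_RGB2HSV);m=((hsv[...,2]<45)).astype(np.uint8);m[262:]=0
    cs,h=cv2.findContours(m,cv2.RETR_CCOMP,cv2.CHAIN_APPROX_NONE)
    for k,c in enumerate(cs):
        if h[0][k][3]>=0 or cv2.contourArea(c)<2000: continue
        for z in (0,15):
            P=plane(W[i],c[:,0],z)[:,:2].astype(np.float32);r=cv2.minAreaRect(P);print(i,"outer z",z,np.round(r[0],1),np.round(r[1],1),round(r[2],1))
        j=h[0][k][2]
        while j>=0:
            if cv2.contourArea(cs[j])>400:
                P=plane(W[i],cs[j][:,0],3)[:,:2].astype(np.float32);r=cv2.minAreaRect(P);print("   comp",np.round(r[0],1),np.round(r[1],1),round(r[2],1))
            j=h[0][j][0]
T=[]
def crop(i,u,v,w=44,h=50):
    a=W[i]["image"][v-h:v+h,u-w:u+w,::-1];a=cv2.resize(a,None,fx=3,fy=3,interpolation=cv2.INTER_CUBIC)
    for q in range(0,2*w,10):
        U=u-w+q
    for U in range(-(-(u-w)//20)*20,u+w,20): cv2.putText(a,str(U),((U-u+w)*3,9),0,.3,(0,255,255));cv2.line(a,((U-u+w)*3,10),((U-u+w)*3,16),(0,255,255))
    for V in range(-(-(v-h)//20)*20,v+h,20): cv2.putText(a,str(V),(0,(V-v+h)*3+3),0,.3,(0,255,255));cv2.line(a,(20,(V-v+h)*3),(26,(V-v+h)*3),(0,255,255))
    return a
M=np.vstack([np.hstack([crop(1,262,180),crop(1,350,190),crop(1,262,275)]),np.hstack([crop(2,168,175),crop(2,258,185),crop(2,270,265)])])
cv2.imwrite("pics/crops.png",M);print(M.shape)
E
python3 m1.py
```

```text
2 outer z 0 [496.8 117.3] [124.1 180.6] 6.9
2 outer z 15 [490.8 109.3] [119.5 173.9] 6.9
   comp [500.8  64.8] [112.9  66.1] 7.5
   comp [490.7 148.6] [112.5  95.2] 6.9
3 outer z 0 [525.5 339.1] [125.7 182.1] 4.2
3 outer z 15 [518.5 330.2] [121.1 175.4] 4.2
   comp [498.3 283.7] [54.6 65.9] 3.9
   comp [521.  370.6] [112.   94.1] 3.8
3 outer z 0 [496.8 112.1] [124.8 178.4] 7.4
3 outer z 15 [490.8 111.6] [120.2 171.9] 7.4
   comp [500.2  62.6] [111.9  69. ] 6.9
   comp [490.5 146.5] [112.7  99.7] 6.8
4 outer z 0 [529.7 335.7] [134.5 177.9] 3.4
4 outer z 15 [522.5 332.5] [129.6 171.3] 3.4
   comp [555.7 285.8] [53.6 69.4] 3.9
   comp [498.2 282.5] [54.6 68.7] 4.3
4 outer z 0 [497.3 108.7] [124.  179.7] 6.7
4 outer z 15 [491.3 113.8] [119.5 173.1] 6.7
   comp [500.5  60.9] [112.9  65.3] 6.9
   comp [490.2 145.5] [113.5  97.8] 6.6
(600, 792, 3)
```

View pics/crops.png

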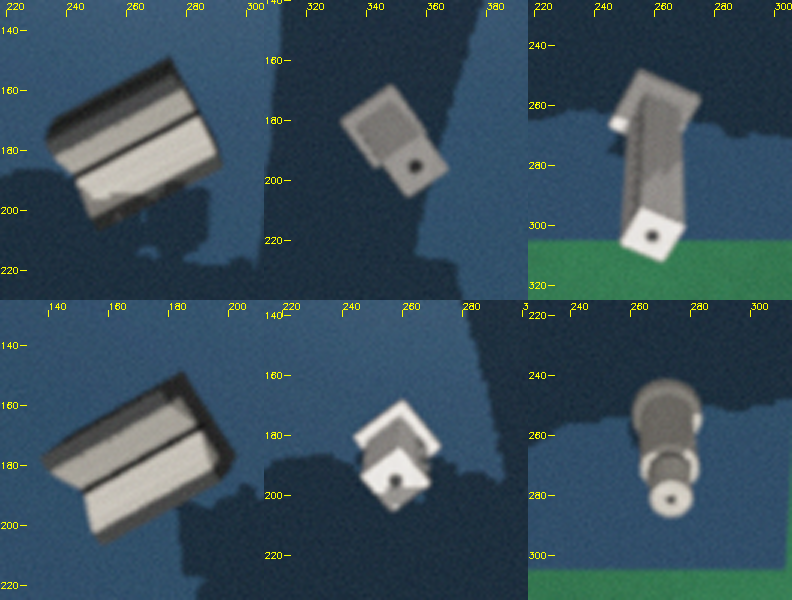

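Crops: V-block groove line runs w1 (244,189)–(285,167) and w2 (152,188)–(192,167). The short-gauge hole is at w1 (356,195) and w2 (258,195), the tall-gauge hole at w1 (259,304), and the shaft centre mark at w2 (274,281). Now to triangulate.

```bash
cat > m2.py <<'E'
from h import *
import pickle
W={i:pickle.load(open(f"w{i}.pkl","rb")) for i in(1,2,3,4)}
f=lambda x:np.round(x,1).tolist()
for n,a,b in [("vL",(244,189),(152,188)),("vR",(285,167),(192,167)),("gs",(356,195.3),(257.7,195.3)),("gsfoot top",(348.3,168.3),(260.3,168.3)),("gsfoot left",(331.3,180.3),(244,180.7))]:
    p,r=tri([(W[1],a),(W[2],b)]);print(n,f(p),round(r,1))
ang=lambda p,q:np.degrees(np.arctan2(q[1]-p[1],q[0]-p[0])).round(1)
for i,q in((1,[(244,189),(285,167)]),(2,[(152,188),(192,167)])):
    P=plane(W[i],q,25.5);print("groove",f(P),f(P.mean(0)),ang(*P))
P=plane(W[1],[(245.3,267.3),(255.3,248),(275.3,257.3)],9);print("gt foot",f(P),"c",f((P[0]+P[2])/2),ang(P[1],P[2]),ang(P[1],P[0]),"top",f(plane(W[1],(259.3,303.7),98)))
P=plane(W[2],[(244,180.7),(260.3,168.3),(272.7,183.3)],9);print("gs foot",f((P[0]+P[2])/2),ang(P[1],P[2]),ang(P[1],P[0]),f(plane(W[1],(356,195.3),58)),f(plane(W[2],(257.7,195.3),58)))
print("sh",f(plane(W[2],(273.7,281.3),77)))
im=W[3]["image"];hsv=cv2.cvtColor(im,cv2.COLOR_RGB2HSV)
m=(hsv[...,1]<60)&(hsv[...,2]>150);m[:,220:]=0;m[300:]=0
for c in blobs(m,30):
    r=cv2.minAreaRect(c);print(" w3 bright",f(r[0]),f(r[1]),f(tri([(W[2],(273.7,281.3)),(W[3],r[0])])[0]))
t=shot("top");th=cv2.cvtColor(t["image"],cv2.COLOR_RGB2HSV)
m=(th[...,1]<60)&(th[...,2]>120);m[:,:272]=0;m[:,415:]=0;m[:175]=0;m[280:]=0
for c in blobs(m,15): r=cv2.minAreaRect(c);print("top",f(r[0]),f(r[1]))
for i in(1,2):
    hsv=cv2.cvtColor(W[i]["image"],cv2.COLOR_RGB2HSV)
    m=(hsv[...,0]>12)&(hsv[...,0]<30)&(hsv[...,1]>150)&(hsv[...,2]>190)
    c=max(blobs(m.astype(np.uint8)),key=cv2.contourArea)
    for z in(10,19):
        r=cv2.minAreaRect(plane(W[i],c[:,0],z)[:,:2].astype(np.float32));print("plate",i,z,f(r[0]),f(r[1]),round(r[2],1))
E
python3 m2.py
```

```text
vL [465.1, -244.4, 29.6] 0.6
vR [437.8, -191.7, 24.5] 0.1
gs [464.7, -107.3, 56.6] 0.1
gsfoot top [445.5, -104.4, 3.4] 0.1
gsfoot left [462.0, -126.7, 5.7] 0.4
groove [[467.1, -244.7, 25.5], [437.5, -191.7, 25.5]] [452.3, -218.2, 25.5] 119.3
groove [[465.8, -245.9, 25.5], [437.6, -191.4, 25.5]] [451.7, -218.7, 25.5] 117.4
gt foot [[596.9, -246.4, 9.0], [564.2, -231.2, 9.0], [579.8, -201.7, 9.0]] c [588.3, -224.1, 9.0] 62.0 -25.0 top [[589.7, -224.5, 98.0]]
gs foot [463.3, -107.1, 9.0] 38.4 -52.0 [[464.0, -107.7, 58.0]] [[464.3, -107.3, 58.0]]
sh [[573.2, -87.6, 77.0]]
 w3 bright [115.0, 280.5] [11.0, 12.0] [571.7, -87.7, 77.9]
 w3 bright [123.4, 268.7] [18.3, 10.7] [574.9, -86.5, 60.7]
 w3 bright [45.7, 262.2] [24.9, 19.5] [489.8, -91.2, 178.7]
 w3 bright [136.7, 250.7] [22.4, 13.3] [574.6, -82.1, 39.7]
 w3 bright [92.0, 194.5] [17.7, 14.8] [462.9, -74.4, 164.9]
 w3 bright [16.4, 184.9] [9.9, 43.8] [428.0, -82.6, 223.7]
 w3 bright [112.0, 181.0] [22.6, 15.6] [456.8, -65.6, 163.2]
 w3 bright [11.2, 170.6] [11.7, 32.2] [418.3, -80.4, 232.2]
 w3 bright [157.0, 120.5] [9.0, 8.0] [397.5, -30.9, 238.8]
top [345.2, 252.5] [12.9, 23.0]
top [301.8, 248.3] [11.3, 10.6]
top [293.5, 208.5] [11.0, 13.0]
top [344.6, 200.8] [15.2, 17.9]
top [388.5, 198.3] [22.7, 24.2]
plate 1 10 [453.4, -350.9] [40.1, 71.0] 41.4
plate 1 19 [450.7, -347.9] [39.1, 69.4] 41.4
plate 2 10 [453.5, -353.2] [39.9, 70.9] 41.3
plate 2 19 [450.8, -347.5] [39.0, 69.3] 41.3
```

Two-view heights agree with the text: tops at about 57 for the short gauge, 78 for the shaft, and 41 and 19 for the block and plate by size and groove. Now I'll fetch the plate at (450.7,−347.7), grip axis at 41.3° world, which is a turn of +48.7°.

```bash
cat > go.py <<'E'
# usage: go.py X Y Z w : remaining shift in tool axes (m) and turn about tool z (deg)
import sys;from h import *
s=arm.read_state();T=R.from_quat(s["ee_rot"]).as_matrix();x,y,z,w=map(float,sys.argv[1:])
th=np.degrees(np.arctan2(T[1,1],T[0,1]));d=T.T@(np.array([x,y,z])-s["position"])/1000
print("shift",d.round(4),"turn",round(90-w-th,1)*-1 if 0 else round(th-(90-w),1),"z",s["position"].round(1),"F",s["contact_force"].round(1),"width",round(s["gripper_width"],1),"j6",s["joints"][5].round(2),"t",s["clock"])
E
python3 -m pendant '[[-0.0026,-0.0497,0,0,0,0,0.07],[-0.0026,-0.0497,0,0,0,0,0.07],[-0.0026,-0.0497,0,0,0,0,0.07],[-0.0026,-0.0497,0,0,0,0,0.07],[-0.0026,-0.0497,0,0,0,0,0.07],[-0.0026,-0.0497,0,0,0,0,0.07],[-0.0026,-0.0497,0,0,0,0,0.07],[-0.0026,-0.0497,0,0,0,0,0.07],[-0.0026,-0.0497,0,0,0,0,0.07],[-0.0026,-0.0497,0,0,0,0,0.07],[-0.0026,-0.0497,0,0,0,0,0.07],[-0.0026,-0.0497,0,0,0,0,0.07]]' >/dev/null
python3 -m pendant '[[0,0,0,0,0,8.1,0.07],[0,0,0,0,0,8.1,0.07],[0,0,0,0,0,8.1,0.07],[0,0,0,0,0,8.1,0.07],[0,0,0,0,0,8.1,0.07],[0,0,0,0,0,8.1,0.07],[0,0,0.04,0,0,0,0.07],[0,0,0.04,0,0,0,0.07],[0,0,0.04,0,0,0,0.07],[0,0,0,0,0,0,0.07],[0,0,0,0,0,0,0.07],[0,0,0,0,0,0,0.07]]' >/dev/null
python3 snap.py w5; python3 go.py 450.7 -347.7 30 48.7
```

```text
shift [ 0.0015 -0.0011  0.1435] turn 0.1 z [ 451.9 -347.8  173.6] F [-0.2  0.6  0.1] width 69.9 j6 -2.05 t 6.25
```

View pics/w5.png

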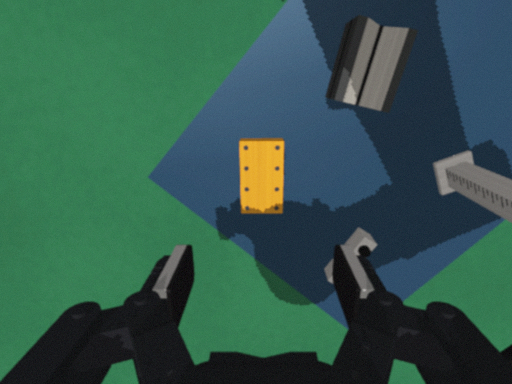

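The plate is square between the fingers at (262,176), with the fingers centred on about column 263. Descend and grip.

```bash
python3 -m pendant '[[0.0005,0,0.04,0,0,0,0.07],[0.0005,0,0.04,0,0,0,0.07],[0,0,0.035,0,0,0,0.07],[0,0,0.018,0,0,0,0.07],[0,0,0.01,0,0,0,0.07],[0,0,0,0,0,0,0.07],[0,0,0,0,0,0,0.07]]'; python3 -m pendant '[[0,0,0,0,0,0,0.03],[0,0,0,0,0,0,0.03],[0,0,0,0,0,0,0.03],[0,0,0,0,0,0,0.03],[0,0,0,0,0,0,0.03],[0,0,0,0,0,0,0.03],[0,0,0,0,0,0,0.03],[0,0,0,0,0,0,0.03]]'
```

```text
clock: 6.95
position: [451.3, -346.6, 29.4]
ee_rot: [0.411, 0.912, -0.0, 0.002]
contact_force: [0.3, -0.2, 0.2]
gripper_width: 70.3
grasp_force: 0.0
clock: 7.75
position: [450.5, -346.5, 29.5]
ee_rot: [0.411, 0.912, -0.0, 0.001]
contact_force: [-0.7, 0.7, 5.2]
gripper_width: 38.3
grasp_force: 62.5
```

Gripped at 38.3 mm. The mat and the tray floor are both 3 mm, so each piece goes down at its pick-up TCP height. Lift, and turn to w=−7 for tray two.

```bash
python3 -m pendant '[[0,0,-0.015,0,0,0,0.03],[0,0,-0.025,0,0,0,0.03],[0,0,-0.025,0,0,-7.95,0.03],[0,0,-0.025,0,0,-7.95,0.03],[0,0,-0.02,0,0,-7.95,0.03],[0,0,-0.02,0,0,-7.95,0.03],[0,0,0,0,0,-7.95,0.03],[0,0,0,0,0,-7.95,0.03],[0,0,0,0,0,-7.95,0.03],[0,0,0,0,0,0,0.03],[0,0,0,0,0,0,0.03]]'; python3 go.py 487 146 159 -7
```

```text
clock: 8.85
position: [449.5, -345.6, 157.2]
ee_rot: [-0.06, 0.998, 0.0, -0.0]
contact_force: [-0.3, 0.1, -4.4]
gripper_width: 38.4
grasp_force: 61.4
shift [-0.0961  0.4836 -0.0014] turn -0.1 z [ 449.5 -345.6  157.2] F [-0.3  0.1 -4.4] width 38.4 j6 -1.08 t 8.85
```

```bash
python3 -m pendant '[[-0.004,0.02,0,0,0,0,0.03],[-0.009,0.045,0,0,0,0,0.03],[-0.009,0.045,0,0,0,0,0.03],[-0.009,0.045,0,0,0,0,0.03],[-0.009,0.045,0,0,0,0,0.03],[-0.009,0.045,0,0,0,0,0.03],[-0.009,0.045,0,0,0,0,0.03],[-0.009,0.045,0,0,0,0,0.03],[-0.009,0.045,0,0,0,0,0.03],[-0.009,0.045,0,0,0,0,0.03],[-0.009,0.045,0,0,0,0,0.03],[-0.002,0.0135,0,0,0,0,0.03]]' >/dev/null; python3 -m pendant '[[0,0,0,0,0,0,0.03],[0,0,0,0,0,0,0.03],[0,0,0,0,0,0,0.03]]'; python3 go.py 487 146 30.5 -7;python3 snap.py w6
```

```text
clock: 10.35
position: [485.5, 144.4, 157.5]
ee_rot: [-0.06, 0.998, -0.0, -0.001]
contact_force: [-0.6, 0.4, -4.9]
gripper_width: 38.7
grasp_force: 61.9
shift [-0.0019  0.0015  0.127 ] turn -0.1 z [485.5 144.4 157.5] F [-0.6  0.4 -4.9] width 38.7 j6 -2.06 t 10.35
```

View pics/w6.png

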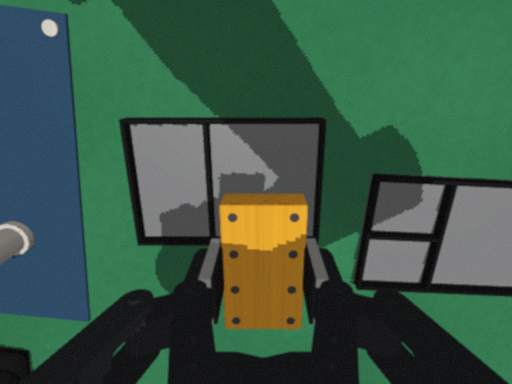

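The plate hangs level and square over the large compartment (spanning columns 220–307). Lower it gently.

```bash
python3 -m pendant '[[-0.001,0.0015,0.03,0,0,0,0.03],[-0.001,0,0.035,0,0,0,0.03],[0,0,0.03,0,0,0,0.03],[0,0,0.018,0,0,0,0.03],[0,0,0.009,0,0,0,0.03],[0,0,0.003,0,0,0,0.03],[0,0,0,0,0,0,0.03],[0,0,0,0,0,0,0.03]]'; python3 -m pendant '[[0,0,0.001,0,0,0,0.03],[0,0,0.001,0,0,0,0.03],[0,0,0,0,0,0,0.03]]'
```

```text
clock: 11.2
position: [488.6, 147.7, 33.9]
ee_rot: [-0.061, 0.998, 0.001, 0.001]
contact_force: [0.5, -0.6, -3.9]
gripper_width: 38.2
grasp_force: 61.8
clock: 11.5
position: [487.8, 147.5, 31.0]
ee_rot: [-0.062, 0.998, 0.0, 0.0]
contact_force: [-0.5, 0.2, -4.5]
gripper_width: 38.1
grasp_force: 61.9
```

```bash
python3 -m pendant '[[0,0,0.001,0,0,0,0.03],[0,0,0,0,0,0,0.03],[0,0,0,0,0,0,0.03]]'; python3 -m pendant '[[0,0,0.0005,0,0,0,0.03],[0,0,0,0,0,0,0.03],[0,0,0,0,0,0,0.03]]'
```

```text
clock: 11.8
position: [487.7, 147.4, 29.7]
ee_rot: [-0.062, 0.998, -0.0, -0.0]
contact_force: [-0.6, 1.0, -5.2]
gripper_width: 38.4
grasp_force: 61.9
clock: 12.1
position: [487.7, 147.4, 29.6]
ee_rot: [-0.062, 0.998, 0.0, 0.0]
contact_force: [-1.8, -0.8, -0.7]
gripper_width: 38.6
grasp_force: 62.5
```

Touched down at z≈29.6, with the weight off the wrist. Release, rise, and view.

```bash
python3 -m pendant '[[0,0,0.0003,0,0,0,0.04],[0,0,0,0,0,0,0.045],[0,0,0,0,0,0,0.05],[0,0,0,0,0,0,0.054],[0,0,0,0,0,0,0.054]]'; python3 -m pendant '[[0,0,-0.015,0,0,0,0.054],[0,0,-0.025,0,0,0,0.054],[0,0,-0.04,0,0,0,0.054],[0,0,-0.05,0,0,0,0.054],[0,0,-0.05,0,0,0,0.054],[0,0,0,0,0,0,0.054],[0,0,0,0,0,0,0.054]]'|head -2; python3 snap.py w7; python3 go.py 464.2 -107.4 210 -7
```

```text
clock: 12.6
position: [487.9, 147.5, 29.0]
ee_rot: [-0.062, 0.998, 0.0, 0.0]
contact_force: [-0.1, 0.1, -0.3]
gripper_width: 53.9
grasp_force: 0.0
clock: 13.3
position: [488.0, 147.7, 210.4]
shift [ 0.054  -0.2499 -0.0014] turn 0.0 z [487.2 147.2 208.8] F [-0.3  0.8 -0.1] width 54.2 j6 -2.06 t 13.35
```

View pics/w7.png

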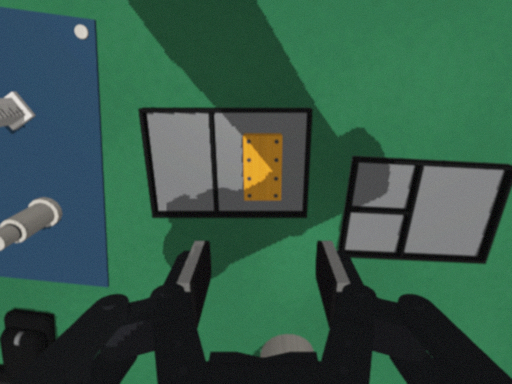

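The plate lies flat inside the large compartment at (262,167), square to the tray. Next is the short gauge at (464.2,−107.4), w=−38.4.

```bash
python3 -m pendant '[[0.0108,-0.05,0,0,0,0,0.06],[0.0108,-0.05,0,0,0,0,0.06],[0.0108,-0.05,0,0,0,0,0.06],[0.0108,-0.05,0,0,0,0,0.06],[0.0108,-0.05,0,0,0,0,0.06],[0,0,0,0,0,-7.85,0.06],[0,0,0,0,0,-7.85,0.06],[0,0,0,0,0,-7.85,0.06],[0,0,0,0,0,-7.85,0.06],[0,0,0,0,0,0,0.06],[0,0,0,0,0,0,0.06],[0,0,0,0,0,0,0.06]]' >/dev/null; python3 snap.py w8; python3 go.py 464.2 -107.4 47 -38.4
```

```text
shift [ 0.0042 -0.0041  0.1614] turn -0.0 z [ 465.1 -101.6  208.4] F [-0.5  0.9  0.2] width 59.9 j6 -1.03 t 14.6
```

View pics/w8.png

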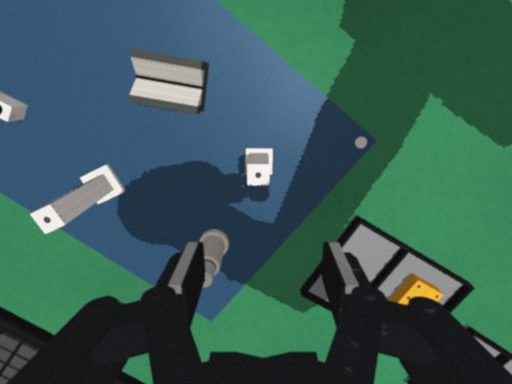

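The short gauge is square to the fingers with its hole at (258,175); the apparent overlap with the shaft is only parallax. Correct, descend, and grip.

```bash
python3 -m pendant '[[0.004,-0.004,0.02,0,0,0,0.06],[0,0,0.04,0,0,0,0.06],[0,0,0.03,0,0,0,0.06],[0,0,0.03,0,0,0,0.06],[0,0,0.025,0,0,0,0.06],[0,0,0.016,0,0,0,0.06],[0,0,0,0,0,0,0.06],[0,0,0,0,0,0,0.06]]';python3 go.py 464.2 -107.4 47 -38.4; python3 -m pendant '[[0,0,0,0,0,0,0.05],[0,0,0,0,0,0,0.04],[0,0,0,0,0,0,0.03],[0,0,0,0,0,0,0.02],[0,0,0,0,0,0,0.01],[0,0,0,0,0,0,0.01],[0,0,0,0,0,0,0.01],[0,0,0,0,0,0,0.01],[0,0,0,0,0,0,0.01]]'
```

```text
clock: 15.4
position: [465.0, -107.2, 48.1]
ee_rot: [-0.329, 0.944, -0.0, -0.0]
contact_force: [0.8, 0.3, 0.5]
gripper_width: 60.1
grasp_force: 0.0
shift [0.0007 0.0004 0.0011] turn 0.0 z [ 465.  -107.2   48.1] F [0.8 0.3 0.5] width 60.1 j6 -1.02 t 15.4
clock: 16.3
position: [465.1, -107.3, 48.6]
ee_rot: [-0.329, 0.944, -0.0, 0.0]
contact_force: [-1.2, 0.2, 6.1]
gripper_width: 19.4
grasp_force: 59.2
```

```bash
python3 -m pendant '[[0,0,-0.01,0,0,0,0.01],[0,0,-0.025,0,0,0,0.01],[0,0,-0.025,0,0,7.85,0.01],[0,0,-0.025,0,0,7.85,0.01],[0,0,-0.015,0,0,7.85,0.01],[0,0,0,0,0,7.85,0.01],[0,0,0,0,0,0,0.01],[0,0,0,0,0,0,0.01]]'; python3 go.py 497 62.5 148 -7
```

```text
clock: 17.1
position: [464.2, -107.2, 147.8]
ee_rot: [-0.063, 0.998, 0.0, -0.0]
contact_force: [0.3, 1.3, -1.2]
gripper_width: 19.2
grasp_force: 58.5
shift [-0.0538  0.1643 -0.0002] turn 0.2 z [ 464.2 -107.2  147.8] F [ 0.3  1.3 -1.2] width 19.2 j6 -1.56 t 17.1
```

```bash
python3 -m pendant '[[-0.006,0.018,0,0,0,0,0.01],[-0.011,0.033,0,0,0,0,0.01],[-0.0125,0.04,0,0,0,0,0.01],[-0.0125,0.04,0,0,0,0,0.01],[-0.008,0.023,0,0,0,0,0.01],[-0.003,0.01,0,0,0,0,0.01],[0,0,0,0,0,0,0.01],[0,0,0,0,0,0,0.01],[0,0,0,0,0,0,0.01]]'; python3 go.py 497 62.5 52 -7; python3 snap.py w9
```

```text
clock: 18.0
position: [496.7, 60.8, 147.7]
ee_rot: [-0.061, 0.998, -0.0, -0.0]
contact_force: [0.3, -0.7, -0.5]
gripper_width: 19.3
grasp_force: 58.8
shift [-0.0006  0.0016  0.0957] turn -0.0 z [496.7  60.8 147.7] F [ 0.3 -0.7 -0.5] width 19.3 j6 -1.9 t 18.0
```

View pics/w9.png

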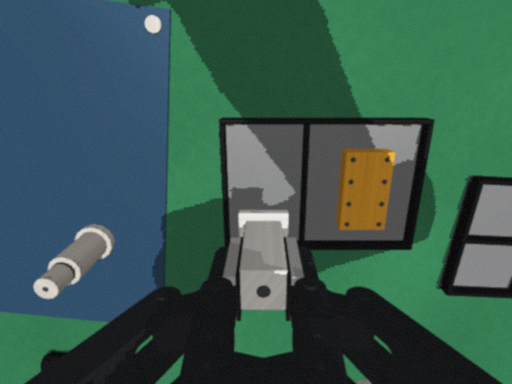

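The gauge is held upright over the small compartment (its foot at (263,220)). Lower it in small steps.

```bash
python3 -m pendant '[[0,0,0.02,0,0,0,0.01],[0,0,0.03,0,0,0,0.01],[0,0,0.025,0,0,0,0.01],[0,0,0.015,0,0,0,0.01],[0,0,0.006,0,0,0,0.01],[0,0,0,0,0,0,0.01],[0,0,0,0,0,0,0.01]]'; python3 -m pendant '[[0,0,0.001,0,0,0,0.01],[0,0,0.001,0,0,0,0.01],[0,0,0,0,0,0,0.01],[0,0,0,0,0,0,0.01]]'; python3 -m pendant '[[0,0,0.001,0,0,0,0.01],[0,0,0,0,0,0,0.01],[0,0,0,0,0,0,0.01]]'
```

```text
clock: 18.75
position: [497.8, 61.9, 52.7]
ee_rot: [-0.061, 0.998, 0.0, 0.001]
contact_force: [-0.2, -0.7, 0.5]
gripper_width: 19.0
grasp_force: 58.8
clock: 19.15
position: [497.3, 62.1, 50.2]
ee_rot: [-0.062, 0.998, 0.0, 0.0]
contact_force: [0.7, 0.6, -0.4]
gripper_width: 19.4
grasp_force: 58.8
clock: 19.45
position: [497.1, 62.0, 48.9]
ee_rot: [-0.062, 0.998, -0.0, -0.0]
contact_force: [0.4, 0.0, -1.5]
gripper_width: 19.1
grasp_force: 58.8
```

```bash
python3 -m pendant '[[0,0,0.0007,0,0,0,0.01],[0,0,0,0,0,0,0.01],[0,0,0,0,0,0,0.01]]'; python3 -m pendant '[[0,0,0.0005,0,0,0,0.01],[0,0,0,0,0,0,0.01],[0,0,0,0,0,0,0.01]]'|sed -n 2,4p
```

```text
clock: 19.75
position: [497.2, 62.0, 48.6]
ee_rot: [-0.062, 0.998, -0.0, 0.0]
contact_force: [-2.0, -0.7, 5.6]
gripper_width: 19.4
grasp_force: 59.4
position: [497.2, 62.0, 48.6]
ee_rot: [-0.062, 0.998, -0.0, 0.0]
contact_force: [-3.0, 0.7, 9.1]
```

Contact at 48.6, pressing 9 N. Release, rise, and check.

```bash
python3 -m pendant '[[0,0,-0.0005,0,0,0,0.02],[0,0,0,0,0,0,0.025],[0,0,0,0,0,0,0.035],[0,0,0,0,0,0,0.045],[0,0,0,0,0,0,0.05],[0,0,0,0,0,0,0.05]]'|sed -n 2,5p; python3 -m pendant '[[0,0,-0.015,0,0,0,0.05],[0,0,-0.025,0,0,0,0.05],[0,0,-0.04,0,0,0,0.05],[0,0,-0.05,0,0,0,0.06],[0,0,-0.03,0,0,0,0.07],[0,0,0,0,0,0,0.07],[0,0,0,0,0,0,0.07]]'|head -2; python3 snap.py w10; python3 go.py 452 -218.5 208 -7
python3 - <<'E'
from h import *
import pickle
w=pickle.load(open("w10.pkl","rb"));c=w["image"][60:330,120:400,::-1];cv2.imwrite("pics/w10c.png",c)
E
```

```text
position: [497.1, 62.0, 48.1]
ee_rot: [-0.062, 0.998, -0.0, -0.0]
contact_force: [-0.3, 0.1, 0.3]
gripper_width: 49.9
clock: 21.35
position: [497.0, 62.1, 208.6]
shift [ 0.0784 -0.2728 -0.0004] turn 0.0 z [496.4  61.8 207.5] F [-0.1  0.5  0.3] width 70.2 j6 -1.9 t 21.4
```

View pics/w10c.png

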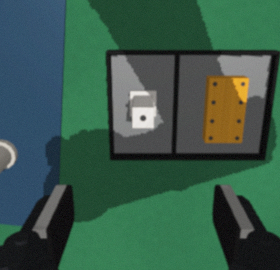

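Both pieces of the plate job stand correctly: the short gauge upright in the small compartment and the plate flat in the large one. V-block next: (452,−218.5), w=61.6.

```bash
python3 -m pendant '[[0.0131,-0.0455,0,0,0,0,0.075],[0.0131,-0.0455,0,0,0,0,0.075],[0.0131,-0.0455,0,0,0,0,0.075],[0.0131,-0.0455,0,0,0,0,0.075],[0.0131,-0.0455,0,0,0,0,0.075],[0.0131,-0.0455,0,0,0,0,0.075],[0,0,0,0,0,8.57,0.075],[0,0,0,0,0,8.57,0.075],[0,0,0,0,0,8.57,0.075],[0,0,0,0,0,8.57,0.075],[0,0,0,0,0,8.57,0.075],[0,0,0,0,0,8.57,0.075]]' >/dev/null; python3 -m pendant '[[0,0,0.02,0,0,8.57,0.075],[0,0,0.03,0,0,8.57,0.075],[0,0,0,0,0,0,0.075],[0,0,0,0,0,0,0.075],[0,0,0,0,0,0,0.075]]'>/dev/null; python3 snap.py w11; python3 go.py 452 -218.5 34 61.6
```

```text
shift [ 0.0011 -0.0013  0.1252] turn 0.2 z [ 453.4 -218.8  159.2] F [ 0.2 -0.7  0.8] width 75.0 j6 -2.52 t 23.15
```

View pics/w11.png

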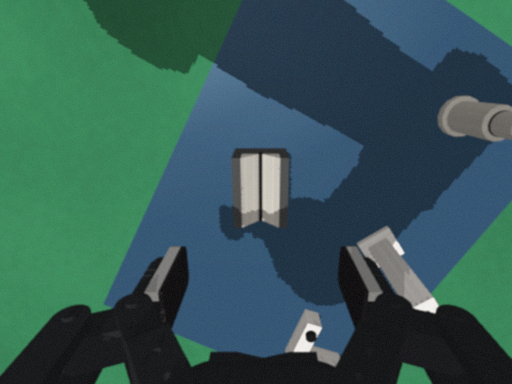

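The V-block is square and centred between the fingers (groove at column 261). Descend and grip.

```bash
python3 -m pendant '[[0.001,-0.001,0.03,0,0,0,0.075],[0,0,0.04,0,0,0,0.075],[0,0,0.03,0,0,0,0.075],[0,0,0.015,0,0,0,0.075],[0,0,0.01,0,0,0,0.075],[0,0,0,0,0,0,0.075],[0,0,0,0,0,0,0.075]]'; python3 -m pendant '[[0,0,0,0,0,0,0.06],[0,0,0,0,0,0,0.05],[0,0,0,0,0,0,0.035],[0,0,0,0,0,0,0.035],[0,0,0,0,0,0,0.035],[0,0,0,0,0,0,0.035],[0,0,0,0,0,0,0.035]]'; python3 -m pendant '[[0,0,-0.01,0,0,0,0.035],[0,0,-0.02,0,0,0,0.035],[0,0,-0.025,0,0,0,0.035],[0,0,-0.025,0,0,0,0.035],[0,0,-0.02,0,0,-8.2,0.035],[0,0,-0.01,0,0,-8.2,0.035],[0,0,0,0,0,-8.2,0.035],[0,0,0,0,0,-8.2,0.035],[0,0,0,0,0,-8.2,0.035],[0,0,0,0,0,-8.2,0.035],[0,0,0,0,0,-8.2,0.035],[0,0,0,0,0,-8.2,0.035]]';python3 -m pendant '[[0,0,0,0,0,0,0.035],[0,0,0,0,0,0,0.035]]'>/dev/null; python3 go.py 516 364 144 -4
```

```text
clock: 23.85
position: [452.3, -218.3, 34.2]
ee_rot: [0.511, 0.86, 0.0, 0.001]
contact_force: [-0.6, -0.1, 0.5]
gripper_width: 75.2
grasp_force: 0.0
clock: 24.55
position: [451.3, -218.4, 34.4]
ee_rot: [0.511, 0.859, -0.0, 0.0]
contact_force: [-1.4, 0.1, 5.5]
gripper_width: 44.4
grasp_force: 63.6
clock: 25.75
position: [450.1, -217.7, 142.7]
ee_rot: [-0.038, 0.999, 0.001, -0.001]
contact_force: [0.4, -0.3, -6.4]
gripper_width: 43.9
grasp_force: 62.6
shift [-0.1048  0.5761 -0.0008] turn -0.1 z [ 450.6 -217.9  142.9] F [ 0.4 -0.2 -6.4] width 44.5 j6 -1.38 t 25.95
```

```bash
python3 -m pendant '[[-0.004,0.02,0,0,0,0,0.035],[-0.008,0.044,0,0,0,0,0.035],[-0.009,0.048,0,0,0,0,0.035],[-0.009,0.048,0,0,0,0,0.035],[-0.009,0.048,0,0,0,0,0.035],[-0.009,0.048,0,0,0,0,0.035],[-0.009,0.048,0,0,0,0,0.035],[-0.009,0.048,0,0,0,0,0.035],[-0.009,0.048,0,0,0,0,0.035],[-0.009,0.048,0,0,0,0,0.035],[-0.009,0.048,0,0,0,0,0.035],[-0.006,0.04,0,0,0,0,0.035]]'>/dev/null; python3 -m pendant '[[-0.004,0.025,0,0,0,0,0.035],[0,0.015,0,0,0,0,0.035],[0,0,0,0,0,0,0.035],[0,0,0,0,0,0,0.035],[0,0,0,0,0,0,0.035]]'; python3 go.py 516 364.5 38 -4
```

```text
clock: 27.65
position: [512.6, 362.2, 143.0]
ee_rot: [-0.035, 0.999, -0.001, -0.001]
contact_force: [0.4, 0.6, -6.1]
gripper_width: 44.1
grasp_force: 63.1
shift [-0.0036  0.0022  0.105 ] turn -0.0 z [512.6 362.2 143. ] F [ 0.4  0.6 -6.1] width 44.1 j6 -2.37 t 27.65
```

```bash
python3 -m pendant '[[-0.003,0.002,0.02,0,0,0,0.035],[0,0,0.035,0,0,0,0.035],[0,0,0.03,0,0,0,0.035],[0,0,0.014,0,0,0,0.035],[0,0,0.006,0,0,0,0.035],[0,0,0,0,0,0,0.035],[0,0,0,0,0,0,0.035]]'|sed -n 2,4p; python3 -m pendant '[[0,0,0.0015,0,0,0,0.035],[0,0,0.001,0,0,0,0.035],[0,0,0,0,0,0,0.035],[0,0,0,0,0,0,0.035]]'|sed -n 2,4p; python3 -m pendant '[[0,0,0.001,0,0,0,0.035],[0,0,0,0,0,0,0.035],[0,0,0,0,0,0,0.035]]'|sed -n 2,4p
```

```text
position: [516.8, 366.7, 39.9]
ee_rot: [-0.036, 0.999, 0.001, 0.001]
contact_force: [0.2, -0.1, -6.1]
position: [515.8, 366.1, 36.0]
ee_rot: [-0.036, 0.999, 0.0, 0.0]
contact_force: [-0.5, 0.1, -5.5]
position: [515.8, 365.9, 34.7]
ee_rot: [-0.036, 0.999, -0.0, -0.0]
contact_force: [0.1, 0.1, -4.8]
```

```bash
python3 -m pendant '[[0,0,0.0007,0,0,0,0.035],[0,0,0,0,0,0,0.035],[0,0,0,0,0,0,0.035]]'|sed -n 2,4p;  python3 -m pendant '[[0,0,0.0003,0,0,0,0.035],[0,0,0,0,0,0,0.035],[0,0,0,0,0,0,0.035]]'|sed -n 2,4p
```

```text
position: [515.8, 366.0, 34.5]
ee_rot: [-0.036, 0.999, 0.0, 0.0]
contact_force: [-1.3, -0.0, -1.5]
position: [515.8, 366.0, 34.4]
ee_rot: [-0.036, 0.999, 0.0, 0.0]
contact_force: [-3.2, -0.9, 3.3]
```

V-block is down with no weight on the wrist. Release, rise, and go to the shaft at (572.8,−87.6).

```bash
python3 -m pendant '[[0,0,0,0,0,0,0.045],[0,0,0,0,0,0,0.05],[0,0,0,0,0,0,0.056],[0,0,0,0,0,0,0.056],[0,0,0,0,0,0,0.056]]'|sed -n 2,5p; python3 -m pendant '[[0,0,-0.015,0,0,0,0.056],[0,0,-0.03,0,0,0,0.056],[0,0,-0.04,0,0,0,0.06],[0,0,-0.05,0,0,0,0.065],[0,0,-0.04,0,0,0,0.065],[0,0,0,0,0,0,0.065],[0,0,0,0,0,0,0.065]]'|head -2; python3 snap.py w12; python3 go.py 572.8 -87.6 208 -4
```

```text
position: [516.0, 366.1, 33.7]
ee_rot: [-0.036, 0.999, 0.0, 0.0]
contact_force: [-0.1, -0.7, -0.1]
gripper_width: 56.3
clock: 30.85
position: [516.0, 366.2, 211.2]
shift [-0.025  -0.4562  0.0009] turn 0.1 z [515.4 365.7 209.3] F [-0.9  0.4 -1.3] width 65.0 j6 -2.37 t 30.9
```

```bash
python3 -m pendant '[[-0.0025,-0.0456,0,0,0,0,0.065],[-0.0025,-0.0456,0,0,0,0,0.065],[-0.0025,-0.0456,0,0,0,0,0.065],[-0.0025,-0.0456,0,0,0,0,0.065],[-0.0025,-0.0456,0,0,0,0,0.065],[-0.0025,-0.0456,0,0,0,0,0.065],[-0.0025,-0.0456,0,0,0,0,0.065],[-0.0025,-0.0456,0,0,0,0,0.065],[-0.0025,-0.0456,0,0,0,0,0.065],[-0.0025,-0.0456,0,0,0,0,0.065],[0,0,0,0,0,0,0.065],[0,0,0,0,0,0,0.065]]'>/dev/null; python3 -m pendant '[[0,0,0,0,0,0,0.065],[0,0,0,0,0,0,0.065]]' >/dev/null; python3 snap.py w13; python3 go.py 572.8 -87.6 47 -4
python3 - <<'E'
from h import *
import pickle
w=pickle.load(open("w13.pkl","rb"));v=pickle.load(open("w12.pkl","rb"))
hsv=cv2.cvtColor(w["image"],cv2.COLOR_RGB2HSV)
m=(hsv[...,1]<60)&(hsv[...,2]>150);m[300:]=0
for c in blobs(m,40):
    r=cv2.minAreaRect(c);p=plane(w,r[0],77)[0]
    if 520<p[0]<620: print(np.round(r[0]),np.round(r[1]),p.round(1))
cv2.imwrite("pics/c13.png",np.hstack([v["image"][60:330,100:450,::-1],w["image"][60:330,100:450,::-1]]))
E
```

```text
shift [ 0.0004 -0.0017  0.1615] turn 0.2 z [573.2 -85.9 208.5] F [1.3 0.1 0.5] width 64.7 j6 -1.63 t 32.35
[260. 173.] [46. 31.] [560.8 -88.2  77. ]
[112. 186.] [42. 89.] [ 581.7 -213.2   77. ]
[ 11. 151.] [18. 24.] [ 557.3 -292.1   77. ]
```

View pics/c13.png

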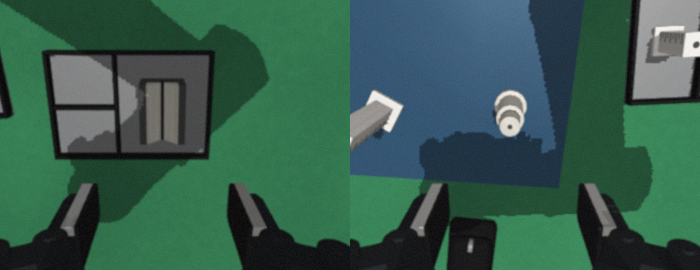

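The V-block stands upright in tray three's large compartment. The shaft's top centre is at pixel (260,187), which I'll check numerically.

```bash
python3 -c "
from h import *
import pickle
W=[pickle.load(open(f'w{i}.pkl','rb')) for i in(13,2)]
print(plane(W[0],(260,187),77),tri([(W[0],(260,187)),(W[1],(273.7,281.3))]))"; python3 -m pendant '[[0,-0.002,0.02,0,0,0,0.065],[0,0,0.03,0,0,0,0.065],[0,0,0.03,0,0,0,0.065],[0,0,0,0,0,0,0.065],[0,0,0,0,0,0,0.065]]'|sed -n 2,3p
```

```text
[[573.15564487 -87.72152302  77.        ]] (array([573.10695984, -87.67156176,  77.1331331 ]), np.float64(0.05218142501345612))
position: [573.8, -88.5, 129.2]
ee_rot: [-0.037, 0.999, -0.0, -0.0]
```

Confirmed at (573.1,−87.7), height 77.1. Descend to 47, grip, and lift.

```bash
python3 -m pendant '[[0,0.0005,0.03,0,0,0,0.065],[0,0,0.03,0,0,0,0.065],[0,0,0.015,0,0,0,0.065],[0,0,0.006,0,0,0,0.065],[0,0,0,0,0,0,0.065],[0,0,0,0,0,0,0.065]]'; python3 -m pendant '[[0,0,0,0,0,0,0.055],[0,0,0,0,0,0,0.045],[0,0,0,0,0,0,0.035],[0,0,0,0,0,0,0.025],[0,0,0,0,0,0,0.018],[0,0,0,0,0,0,0.018],[0,0,0,0,0,0,0.018],[0,0,0,0,0,0,0.018]]'; python3 -m pendant '[[0,0,-0.01,0,0,0,0.018],[0,0,-0.02,0,0,0,0.018],[0,0,-0.03,0,0,0,0.018],[0,0,-0.03,0,0,0,0.018],[0,0,-0.02,0,0,0,0.018],[0,0,-0.01,0,0,0,0.018],[0,0,0,0,0,0,0.018],[0,0,0,0,0,0,0.018]]';  python3 go.py 552 283 168 -4
```

```text
clock: 33.45
position: [574.8, -88.4, 49.5]
ee_rot: [-0.036, 0.999, -0.0, 0.002]
contact_force: [-0.2, 0.4, 0.6]
gripper_width: 64.9
grasp_force: 0.0
clock: 34.25
position: [573.6, -88.8, 48.3]
ee_rot: [-0.036, 0.999, -0.0, 0.0]
contact_force: [-1.3, -1.2, 5.4]
gripper_width: 23.5
grasp_force: 58.8
clock: 35.05
position: [572.5, -88.5, 166.4]
ee_rot: [-0.035, 0.999, 0.0, -0.001]
contact_force: [-0.6, -0.1, -2.1]
gripper_width: 23.6
grasp_force: 58.9
shift [-0.0059  0.372  -0.0013] turn 0.1 z [572.5 -88.5 166.4] F [-0.6 -0.1 -2.1] width 23.6 j6 -1.63 t 35.05
```

```bash
python3 -m pendant '[[0,0.02,0,0,0,0,0.018],[-0.0007,0.036,0,0,0,0,0.018],[-0.0007,0.042,0,0,0,0,0.018],[-0.0007,0.042,0,0,0,0,0.018],[-0.0007,0.042,0,0,0,0,0.018],[-0.0007,0.042,0,0,0,0,0.018],[-0.0007,0.042,0,0,0,0,0.018],[-0.0007,0.042,0,0,0,0,0.018],[-0.0007,0.036,0,0,0,0,0.018],[0,0.02,0,0,0,0,0.018],[0,0.008,0,0,0,0,0.018],[0,0,0,0,0,0,0.018]]'>/dev/null;  python3 -m pendant '[[0,0,0,0,0,0,0.018],[0,0,0,0,0,0,0.018]]'; python3 go.py 552 283 54 -4
```

```text
clock: 36.45
position: [552.5, 281.3, 167.6]
ee_rot: [-0.035, 0.999, -0.0, -0.0]
contact_force: [-0.4, -0.5, -1.2]
gripper_width: 23.7
grasp_force: 59.2
shift [0.0003 0.0018 0.1136] turn -0.0 z [552.5 281.3 167.6] F [-0.4 -0.5 -1.2] width 23.7 j6 -2.23 t 36.45
```

```bash
python3 - <<'E'
from h import *
import pickle
w=pickle.load(open("w12.pkl","rb"));hsv=cv2.cvtColor(w["image"],cv2.COLOR_RGB2HSV);m=((hsv[...,2]<45)).astype(np.uint8);m[235:]=0
cs,h=cv2.findContours(m,cv2.RETR_CCOMP,cv2.CHAIN_APPROX_NONE)
for k,c in enumerate(cs):
    if cv2.contourArea(c)<400:continue
    for z in((3,15)):
        r=cv2.minAreaRect(plane(w,c[:,0],z)[:,:2].astype(np.float32));print("hole" if h[0][k][3]>=0 else "outer",z,np.round(r[0],1),np.round(r[1],1),round(r[2],1))
E
```

```text
outer 3 [523.1 332.6] [122.4 176.8] 4.0
outer 15 [519.7 333.6] [117.9 170.2] 4.0
hole 3 [553.4 285.1] [53.3 67.3] 4.0
hole 15 [548.9 287.8] [51.4 64.8] 4.0
hole 3 [519.  367.3] [110.9  98.3] 4.1
hole 15 [515.7 367. ] [106.8  94.7] 4.1
hole 3 [496.1 281. ] [55.  66.9] 4.0
hole 15 [493.7 284. ] [53.  64.5] 4.0
outer 3 [490.5 135.6] [120.4 125.7] 6.9
outer 15 [488.3 143.9] [115.9 121.1] 6.9
```

Refined compartment centres: far (551.5,285), near (494.6,281.6). Lower the shaft.

```bash
python3 -m pendant '[[0.0005,0.0035,0.02,0,0,0,0.018],[0,0,0.035,0,0,0,0.018],[0,0,0.03,0,0,0,0.018],[0,0,0.018,0,0,0,0.018],[0,0,0.009,0,0,0,0.018],[0,0,0,0,0,0,0.018],[0,0,0,0,0,0,0.018]]'|sed -n 2,4p; python3 -m pendant '[[0,0,0.0025,0,0,0,0.018],[0,0,0.001,0,0,0,0.018],[0,0,0,0,0,0,0.018],[0,0,0,0,0,0,0.018]]'|sed -n 2,4p; python3 -m pendant '[[0,0,0.001,0,0,0,0.018],[0,0,0,0,0,0,0.018],[0,0,0,0,0,0,0.018]]'|sed -n 2,4p
```

```text
position: [552.5, 286.3, 56.8]
ee_rot: [-0.036, 0.999, 0.0, 0.001]
contact_force: [-0.2, 0.4, -1.6]
position: [551.7, 286.4, 52.6]
ee_rot: [-0.036, 0.999, 0.0, 0.0]
contact_force: [0.3, 0.7, -1.6]
position: [551.7, 286.3, 51.2]
ee_rot: [-0.036, 0.999, -0.0, -0.0]
contact_force: [-0.3, 0.6, -1.4]
```

```bash
python3 -m pendant '[[0,0,0.001,0,0,0,0.018],[0,0,0.001,0,0,0,0.018],[0,0,0,0,0,0,0.018],[0,0,0,0,0,0,0.018]]'|sed -n 2,4p; python3 -m pendant '[[0,0,0.0007,0,0,0,0.018],[0,0,0,0,0,0,0.018],[0,0,0,0,0,0,0.018]]'|sed -n 2,4p;  python3 -m pendant '[[0,0,0.0004,0,0,0,0.018],[0,0,0,0,0,0,0.018],[0,0,0,0,0,0,0.018]]'|sed -n 2,4p
```

```text
position: [551.6, 286.3, 49.2]
ee_rot: [-0.036, 0.999, -0.0, -0.0]
contact_force: [-0.1, -0.6, -3.2]
position: [551.7, 286.3, 48.5]
ee_rot: [-0.036, 0.999, -0.0, -0.0]
contact_force: [-0.4, 0.0, -2.2]
position: [551.7, 286.3, 48.3]
ee_rot: [-0.036, 0.999, 0.0, 0.0]
contact_force: [-1.3, -0.7, -0.6]
```

```bash
python3 -m pendant '[[0,0,0.0004,0,0,0,0.018],[0,0,0,0,0,0,0.018],[0,0,0,0,0,0,0.018]]'|sed -n 2,4p; python3 -m pendant '[[0,0,0,0,0,0,0.025],[0,0,0,0,0,0,0.03],[0,0,0,0,0,0,0.04],[0,0,0,0,0,0,0.05],[0,0,0,0,0,0,0.05]]'|sed -n 2,5p; python3 -m pendant '[[0,0,-0.015,0,0,0,0.05],[0,0,-0.03,0,0,0,0.05],[0,0,-0.04,0,0,0,0.05],[0,0,-0.05,0,0,0,0.05],[0,0,-0.05,0,0,0,0.05],[0,0,0,0,0,0,0.05],[0,0,0,0,0,0,0.05]]'|head -2; python3 go.py 589 -224.3 232 -4
```

```text
position: [551.7, 286.3, 48.3]
ee_rot: [-0.036, 0.999, 0.0, 0.0]
contact_force: [-1.6, -0.4, 5.6]
position: [551.7, 286.3, 47.5]
ee_rot: [-0.036, 0.999, -0.0, -0.0]
contact_force: [0.2, 0.9, -0.3]
gripper_width: 50.0
clock: 40.35
position: [551.9, 286.6, 234.3]
shift [-0.0007 -0.5123  0.001 ] turn 0.1 z [551.9 286.6 234.3] F [-0.1 -0.4 -0.9] width 50.0 j6 -2.24 t 40.35
```

Shaft released. Now the tall gauge at (589,−224.3), w=26.5, gripped at TCP z 69.

```bash
python3 -m pendant '[[0,-0.0465,0,0,0,0,0.06],[0,-0.0465,0,0,0,0,0.06],[0,-0.0465,0,0,0,0,0.06],[0,-0.0465,0,0,0,0,0.06],[0,-0.0465,0,0,0,0,0.06],[0,-0.0465,0,0,0,0,0.06],[0,-0.0465,0,0,0,0,0.06],[0,-0.0465,0,0,0,0,0.06],[0,-0.0465,0,0,0,0,0.06],[0,-0.0465,0,0,0,0,0.06],[-0.001,-0.0473,0,0,0,0,0.06],[0,0,0,0,0,0,0.06]]'>/dev/null;  python3 -m pendant '[[0,0,0,0,0,7.6,0.06],[0,0,0,0,0,7.6,0.06],[0,0,0,0,0,7.6,0.06],[0,0,0,0,0,7.6,0.06],[0,0,0,0,0,0,0.06],[0,0,0,0,0,0,0.06],[0,0,0,0,0,0,0.06]]'|head -1; python3 snap.py w14; python3 go.py 589 -224.3 69 26.5
python3 - <<'E'
from h import *
import pickle
w=pickle.load(open("w14.pkl","rb"));hsv=cv2.cvtColor(w["image"],cv2.COLOR_RGB2HSV)
m=(hsv[...,1]<60)&(hsv[...,2]>90);m[280:]=0
# straight edges of the pillar/foot near the expected place
R_=R.from_quat(w["rotation"]).as_matrix()
for z in(9,98):
    q=R_.T@(np.array([589,-224.3,z])-w["xyz"]);print(z,w["fx"]*q[0]/q[2]+w["cx"],w["fy"]*q[1]/q[2]+w["cy"])
for c in blobs(m,60):
    r=cv2.minAreaRect(c);print(np.round(r[0],1),np.round(r[1],1),round(r[2],1),cv2.boundingRect(c),plane(w,r[0],98)[0].round(1))
E
```

```text
clock: 42.25
shift [-0.000e+00  1.000e-04  1.632e-01] turn 0.3 z [ 589.1 -224.5  232.2] F [-0.4  0.2 -0.2] width 60.3 j6 -1.92 t 42.3
9 262.4501889828666 161.29749915570582
98 262.3904575071658 186.4893548037369
[341.6 260.6] [44.2 11.2] 67.4 (329, 242, 27, 38) [ 687.4 -190.2   98. ]
[184.2 260.6] [11.2 44.2] 22.6 (171, 242, 27, 38) [ 622.3 -322.1   98. ]
[168.3 214.1] [53.5 57. ] 50.2 (130, 179, 54, 72) [ 575.3 -310.3   98. ]
[262.5 171.5] [51. 31.] 90.0 (247, 146, 32, 52) [ 577.1 -218.3   98. ]
[498.5   7. ] [14. 25.] 90.0 (486, 0, 26, 15) [542.1 -13.   98. ]
```

The gauge is square to the fingers and centred exactly where predicted (column 262.5, top at row 186). Descend, grip, and lift.

```bash
python3 -m pendant '[[0,0,0.03,0,0,0,0.06],[0,0,0.04,0,0,0,0.06],[0,0,0.04,0,0,0,0.06],[0,0,0.03,0,0,0,0.06],[0,0,0.015,0,0,0,0.06],[0,0,0.008,0,0,0,0.06],[0,0,0,0,0,0,0.06],[0,0,0,0,0,0,0.06],[0,0,0,0,0,0,0.06]]'; python3 -m pendant '[[0,0,0,0,0,0,0.05],[0,0,0,0,0,0,0.04],[0,0,0,0,0,0,0.03],[0,0,0,0,0,0,0.02],[0,0,0,0,0,0,0.012],[0,0,0,0,0,0,0.012],[0,0,0,0,0,0,0.012],[0,0,0,0,0,0,0.012]]'; python3 -m pendant '[[0,0,-0.01,0,0,0,0.012],[0,0,-0.02,0,0,0,0.012],[0,0,-0.035,0,0,0,0.012],[0,0,-0.035,0,0,-7.6,0.012],[0,0,-0.03,0,0,-7.6,0.012],[0,0,-0.015,0,0,-7.6,0.012],[0,0,0,0,0,-7.6,0.012],[0,0,0,0,0,0,0.012],[0,0,0,0,0,0,0.012]]';  python3 go.py 494.6 281.6 216 -4
```

```text
clock: 43.2
position: [590.2, -224.8, 71.2]
ee_rot: [0.227, 0.974, 0.0, 0.001]
contact_force: [0.5, -1.0, -0.3]
gripper_width: 60.0
grasp_force: 0.0
clock: 44.0
position: [589.4, -224.7, 70.0]
ee_rot: [0.227, 0.974, -0.0, 0.0]
contact_force: [-0.4, 0.1, 2.9]
gripper_width: 19.6
grasp_force: 58.9
clock: 44.9
position: [588.7, -224.5, 214.2]
ee_rot: [-0.034, 0.999, 0.0, -0.001]
contact_force: [-0.1, -1.0, -1.4]
gripper_width: 19.0
grasp_force: 58.6
shift [ 0.0593  0.5113 -0.0014] turn -0.1 z [ 588.7 -224.5  214.2] F [-0.1 -1.  -1.4] width 19.0 j6 -1.39 t 44.9
```

```bash
python3 -m pendant '[[0.002,0.02,0,0,0,0,0.012],[0.005,0.04,0,0,0,0,0.012],[0.006,0.049,0,0,0,0,0.012],[0.006,0.049,0,0,0,0,0.012],[0.006,0.049,0,0,0,0,0.012],[0.006,0.049,0,0,0,0,0.012],[0.006,0.049,0,0,0,0,0.012],[0.006,0.049,0,0,0,0,0.012],[0.006,0.049,0,0,0,0,0.012],[0.005,0.045,0,0,0,0,0.012],[0.003,0.035,0,0,0,0,0.012],[0.002,0.02,0,0,0,0,0.012]]'>/dev/null;  python3 -m pendant '[[0,0.008,0,0,0,0,0.012],[0,0,0,0,0,0,0.012],[0,0,0,0,0,0,0.012],[0,0,0,0,0,0,0.012]]'; python3 go.py 494.6 281.6 77 -4
```

```text
clock: 46.5
position: [494.1, 279.6, 214.6]
ee_rot: [-0.035, 0.999, -0.0, -0.0]
contact_force: [0.2, -0.0, -0.8]
gripper_width: 19.5
grasp_force: 58.8
shift [-0.0007  0.002   0.1376] turn -0.0 z [494.1 279.6 214.6] F [ 0.2 -0.  -0.8] width 19.5 j6 -2.3 t 46.5
```

```bash
python3 -m pendant '[[0,0.001,0.02,0,0,0,0.012],[0,0,0.04,0,0,0,0.012],[0,0,0.035,0,0,0,0.012],[0,0,0.025,0,0,0,0.012],[0,0,0.012,0,0,0,0.012],[0,0,0.005,0,0,0,0.012],[0,0,0,0,0,0,0.012],[0,0,0,0,0,0,0.012]]'|sed -n 2,4p; python3 -m pendant '[[0,0,0.002,0,0,0,0.012],[0,0,0.0015,0,0,0,0.012],[0,0,0.001,0,0,0,0.012],[0,0,0,0,0,0,0.012],[0,0,0,0,0,0,0.012]]'|sed -n 2,4p; python3 -m pendant '[[0,0,0.001,0,0,0,0.012],[0,0,0,0,0,0,0.012],[0,0,0,0,0,0,0.012]]'|sed -n 2,4p
```

```text
position: [494.7, 282.4, 79.1]
ee_rot: [-0.036, 0.999, 0.001, 0.001]
contact_force: [0.4, 0.5, -0.3]
position: [493.8, 281.9, 73.3]
ee_rot: [-0.036, 0.999, 0.0, 0.0]
contact_force: [0.9, 0.3, -1.9]
position: [493.8, 281.8, 72.2]
ee_rot: [-0.036, 0.999, -0.0, -0.0]
contact_force: [0.2, -0.1, -1.2]
```

```bash
python3 -m pendant '[[0,0,0.0012,0,0,0,0.012],[0,0,0,0,0,0,0.012],[0,0,0,0,0,0,0.012],[0,0,0,0,0,0,0.012]]'|sed -n 2,4p; python3 -m pendant '[[0,0,0.0007,0,0,0,0.012],[0,0,0,0,0,0,0.012],[0,0,0,0,0,0,0.012]]'|sed -n 2,4p;  python3 -m pendant '[[0,0,0.0004,0,0,0,0.012],[0,0,0,0,0,0,0.012],[0,0,0,0,0,0,0.012]]'|sed -n 2,4p
```

```text
position: [493.8, 281.8, 71.0]
ee_rot: [-0.036, 0.999, -0.0, 0.0]
contact_force: [0.5, -0.6, -0.8]
position: [493.8, 281.8, 70.3]
ee_rot: [-0.036, 0.999, -0.0, -0.0]
contact_force: [-0.1, 0.9, -1.8]
position: [493.9, 281.9, 70.0]
ee_rot: [-0.036, 0.999, 0.0, 0.0]
contact_force: [-0.1, -0.1, -1.3]
```

```bash
python3 -m pendant '[[0,0,0.0004,0,0,0,0.012],[0,0,0,0,0,0,0.012],[0,0,0,0,0,0,0.012]]'|sed -n 2,4p; python3 -m pendant '[[0,0,0.0003,0,0,0,0.012],[0,0,0,0,0,0,0.012],[0,0,0,0,0,0,0.012]]'|sed -n 2,4p
```

```text
position: [493.9, 281.9, 70.0]
ee_rot: [-0.036, 0.999, 0.0, 0.0]
contact_force: [-2.5, -0.4, 4.3]
position: [493.9, 281.9, 70.0]
ee_rot: [-0.036, 0.999, 0.0, 0.0]
contact_force: [-2.7, -1.7, 6.6]
```

Down. Release, rise, then move clear (back toward −y, at height) and take a final view.

```bash
python3 -m pendant '[[0,0,-0.0003,0,0,0,0.02],[0,0,0,0,0,0,0.025],[0,0,0,0,0,0,0.035],[0,0,0,0,0,0,0.045],[0,0,0,0,0,0,0.05],[0,0,0,0,0,0,0.05]]'|sed -n 2,5p; python3 -m pendant '[[0,0,-0.015,0,0,0,0.05],[0,0,-0.03,0,0,0,0.05],[0,0,-0.04,0,0,0,0.05],[0,0,-0.05,0,0,0,0.05],[0,0,-0.05,0,0,0,0.05],[0,0,-0.04,0,0,0,0.05],[0.01,-0.04,0,0,0,0,0.05],[0.01,-0.05,0,0,0,0,0.05],[0.01,-0.04,0,0,0,0,0.05],[0,0,0,0,0,0,0.05],[0,0,0,0,0,0,0.05],[0,0,0,0,0,0,0.05]]'; python3 snap.py w15; python3 - <<'E'
from h import *
import pickle
w=pickle.load(open("w15.pkl","rb"))["image"][:,:,::-1];s=shot("scene")["image"][:,:,::-1];t=shot("top")["image"][:,:,::-1]
a=cv2.resize(w[60:300,60:460],(533,320));b=cv2.resize(s[100:300,60:420],(504,280));c=cv2.resize(t[90:290,90:430],(296,280))
M=np.zeros((600,800,3),np.uint8);M[:320,:533]=a;M[320:,:504]=b;M[320:,504:]=c
cv2.imwrite("pics/final.png",M)
E
```

```text
position: [493.8, 281.8, 69.4]
ee_rot: [-0.036, 0.999, -0.0, -0.0]
contact_force: [-1.3, -0.1, -0.7]
gripper_width: 49.7
clock: 51.5
position: [473.6, 151.5, 294.6]
ee_rot: [-0.036, 0.999, 0.0, 0.0]
contact_force: [0.3, 0.2, 0.2]
gripper_width: 50.0
grasp_force: 0.0
```

View pics/final.png

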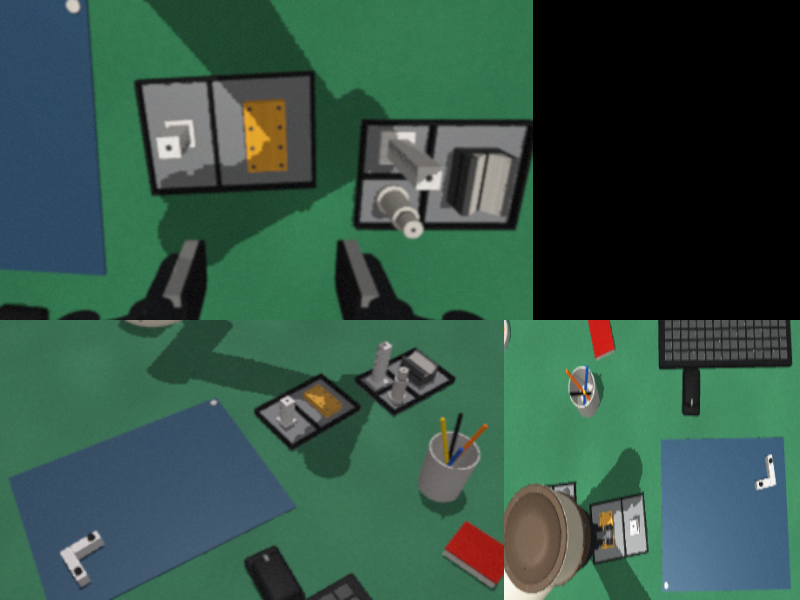

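The final view shows all five pieces upright and flat in their compartments: gauge (170,145) and plate (265,135) in tray two; tall gauge, shaft and V-block in tray three. The corner stop, cup and mouse haven't moved, and the gripper is clear.

```bash
python3 -c "
from bench import arm
print(arm.job_done())"
```

```text
the job is handed in; nothing more can be done
None
```

Both trays are made up as asked, all five pieces upright and released, and the job was handed in at about 52 s; it returned no verdict.

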